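# Show the bearing ball under the bench magnifier

## Robot

A 6-joint arm with a two-finger parallel gripper is mounted at the origin on the work surface. World frame = base frame: x ahead of the robot, y to its left, z up, the work surface at z = 0. Lengths are in m, angles in rad, forces in N, time in s.
With the tool pointing down it reaches from about 0.4 to 0.825 m from the base axis. Payload 7 kg.
Tool frame: the origin (TCP) lies on the mounting face of the last link; the fingertips stand 173 mm ahead of it and the grasp point (between the pads) lies 155 mm ahead of it (finger_overhang is the distance from the TCP to the fingertips, in m); z points along the fingers, y is the line along which they close (so a half turn about z gives the same grasp; the last joint's range is limited). The gripper opens to 85 mm and grips with 20 to 120 N. Pads are 22 mm wide; open, the fingers measure 114 mm over their backs; the gripper's body (76 mm by 85 mm) begins 54 mm behind the grasp point. The pads swing forward as they close: fully open they stand 13 mm farther back than shut.
Start: joints at [1.535, 0.359, 0.012, 0, -1.224, -0.288], TCP at [0.215, 0.64, 0.405] pointing down, gripper open.
Joint ranges: [-3.07, 3.07], [-1.43, 2.12], [-1.02, 1.25], [-3.03, 1.67], [-3.05, -0], [-3.03, 3.03]. Speed limits (rad/s): [2.39, 2.39, 3.01, 3.14, 3.14, 3.14].

## Interface

Orientations are given as a 3x3 rotation matrix whose columns are the frame's x, y, z axes.
In Python, from station import get_obs, read_camera, close_job, finger_overhang gives the robot as it stands. The module is installed in compiled form; this text tells all that it offers.
- The arm moves only by the shell command python3 -m jog 'ROWS' [OPENING] [FORCE]. ROWS is text: rows parted by semicolons, each of 4 numbers parted by spaces: the shift along the world's x, y, z in units of 40 mm (1.0 is 40 mm), then the turn about the world's z in units of 5 degrees (1.0 is 5 degrees). In form: dx dy dz roll; .... A call has 1 to 8 rows; each row shifts and turns the commanded pose from where the row before left it; what a row does not reach is not made up. A row lasts 1/8 s, in which the tool goes at most 62.5 mm and 10.7 degrees, less where a joint would pass 70% of its speed; a pose out of reach is approached as far as the arm can. A call is refused whole if a number of a shift passes 1 or a number of a turn 1, either way. A call with a gripper value outside its range is refused whole. OPENING is the opening, from -1 (shut) to 1 (fully open), so that 0 is half open, set as the call begins (- or left out, the last holds). The fingers move at their own pace and stop on an object; FORCE is the grip in N (left out, the last holds). Time passes only in rows, so rows that do not move let the fingers close. It gives the time, the measured TCP pose, the force, the opening and the grip force at its end, in the units of the state.
- get_obs(): the state, without advancing time (a new reading comes with each control period).
- read_camera(name): name is "scene" or "top"; returns a dict with "pixels" (480x640x3 uint8, red, green, blue), "fovy" (degrees; the focal length in pixels is half the picture's height over the tangent of half this angle, whatever the lens; pixels are square), "cx", "cy" (the principal point, pixels), "world_to_cam" (4x4, takes a point from world to camera coordinates). Camera axes: x right, y up, looking along -z (the intrinsics and any distortion apply to the point x, -y, -z); pixel columns grow to the right and rows downward; lengths in m; the calibration is good to about 2 mm. A picture is of the moment at which its call begins. There is no depth.
- close_job(): hands the job in; it is judged then, once.
The state is a dict: "time": time; "qpos": joint angles; "qd": joint speeds; "joint_torque": joint torques, N m; "eef_pos": TCP position; "eef_rot": TCP orientation; "force": force on the tool from outside, world axes, zero at the start; "ft_torque": the same for the moment, N m; "opening": finger opening in m; "grip_force": force on a finger pad.
Only numpy, scipy, OpenCV 4.12 (cv2) and the standard library are available. Lean on these libraries where they do the work, as an engineer would, in place of code of your own. Each camera call takes 0.05 s, during which the arm holds its last target. There are 200 camera calls.

## Task

The steel thrust ball from the skiving machine is to be looked over for pits: first press the switch on the magnifier's base fully down to light it, then pick up the little wooden tray by its handle with the ball loose in its pocket, keeping the tray level all the way so that the ball never leaves the pocket and never touching the ball. Finish while holding: keep the tray still and level in the gripper with the ball under the middle of the lens, half-way between the bench and the lens, and leave everything else on the bench where it is.

Things in the scene. Friction and masses are not known exactly. Their poses are not given: they have to be found in the camera images.
- lamp_button (a joint): Travel of the lamp switch, a spring push button: 0 when released, 0.006 m when fully pressed; it takes about 4 N to push fully down and springs back.
- lamp_button_top (a point): Centre of the top face of the lamp switch, a round black push button 26 mm in diameter in a low grey housing, on the end of the magnifier's white base nearest the robot; pressed straight down. It is 125 mm from the magnifier's column.
- lens (a point): Centre of the underside of the magnifier's round head, 0.30 m above the bench; fixed. The head is a white ring 128 mm across and 26 mm high around a glass lens 108 mm across. Axes like those of magnifier; the arm that carries the head comes from the +y side, at 0.33 to 0.37 m height.
- tray_grip (a point): Grip point on the tray's bar handle, half-way up it, 12 mm above the tray's underside and 140 mm from the pocket's middle. The handle is 20 mm wide (y) and 24 mm high (z), level with the tray's underside, and ends 58 mm behind this point. Axes are the tray's own: x along the handle from grip to pocket, z up.
- tray_pocket (a point): Middle of the pocket's floor: 7.5 mm above the tray's underside, 140 mm from the grip point along the tray's +x and 4.5 mm lower. The pocket is a round recess 38 mm across and only 2.5 mm deep in the middle of the square. Axes as tray_grip.
- ball_center (a point): Centre of the loose steel ball, 20 mm in diameter, 33 g, which rolls about freely in the tray's pocket; its centre is 17.5 mm above the tray's underside. The rotation means nothing.
- tray: The tray, pale beech, 110 g give or take a third: a square 84 x 84 mm, floor 10 mm thick, rim 5 mm wide rising to 16 mm, with a straight bar handle out from the middle of its -x side to 198 mm from the centre. At the start it lies flat on the bench, handle roughly towards the robot. Origin: centre of the underside of the square; axes as tray_grip.
- ball: The same steel ball as a body (see ball_center); its origin and rotation roll with it.
- magnifier: The bench magnifier, fixed: white base 200 mm (x) x 160 mm (y) x 30 mm high, a column 20 mm thick and 0.38 m high on it at x +60 mm, the switch at x -65 mm (the robot's end), the lens at x +20, y -250 mm. Origin: centre of the base's underside; x points away from the robot.
- race: Bystander: loose dark steel bearing race, a flat ring 48 mm across and 12 mm high, lying beside the tray on its +y side. Origin: centre of its underside.
- screwdriver: Bystander: screwdriver with a green handle, 190 mm long, lying beside the tray's handle on its -y side, about parallel to it. Origin: under its middle.
- glue_jar: Bystander: amber glass jar with a dark lid, 68 mm in diameter, 85 mm high. Origin: centre of its underside.
- bowl: Bystander: dark turned wooden bowl, 100 mm in diameter, 45 mm high. Origin: centre of its underside.
- slicker: Bystander: dark wooden edge slicker, a turned stick standing upright, 26 mm thick, 85 mm high. Origin: centre of its underside.
- puck: Bystander: dark wooden burnishing puck, 68 mm in diameter, 18 mm high, lying flat. Origin: centre of its underside.
- mallet: Bystander: mallet lying flat, 240 mm long, white head, pale wooden handle. Origin: under its middle.
- edge_block: Bystander: cork sanding block, 70 x 35 x 30 mm. Origin: centre of its underside.

How it is judged:
By the outcome, as a careful person would: the job done as asked, in the order asked, and still so for the second after the job is handed in, while the arm keeps its last pose, push and grip.
It also fails if it takes over 58 s, if anything falls off the work surface, if the arm or the gripper's body presses on something with over 40 N, if the wrist force passes 120 N, or if a joint passes its speed limit or range.

## Working session

There is one attempt and no reset: what is moved stays moved. The work goes in short steps, Python scripts to look and compute and a shell command to move; the robot and the scene stay as the last step left them, time stands still between calls to the robot, and variables do not carry over. Pictures are saved under pics/ and viewed, at most 10 in all, crops included, and the job is handed in when it is done.

```bash
mkdir -p pics; python3 - <<'E'
from station import get_obs, read_camera
import cv2, numpy as np, pickle
o=get_obs(); print({k:np.round(v,3).tolist() for k,v in o.items()})
d={}
for n in("scene","top"):
    c=read_camera(n); d[n]=c
    cv2.imwrite(f"pics/{n}0.png",c["pixels"][:,:,::-1])
    print(n,{k:(np.round(v,4).tolist() if k!="pixels" else 0) for k,v in c.items()})
pickle.dump(d,open("cams0.pkl","wb"))
E
```

```text
{'time': 0.0, 'qpos': [1.535, 0.359, 0.011, -0.0, -1.224, -0.288], 'qd': [0.001, 0.001, 0.002, 0.0, -0.0, 0.001], 'joint_torque': [0.001, -58.332, 29.342, 6.936, -0.006, 0.0], 'eef_pos': [0.215, 0.64, 0.404], 'eef_rot': [[0.948, -0.318, -0.0], [-0.318, -0.948, -0.002], [0.0, 0.002, -1.0]], 'force': [0.124, -0.301, -0.067], 'ft_torque': [-0.085, -0.019, -0.03], 'grip_force': 0.0, 'opening': 0.085}
scene {'pixels': 0, 'fovy': 45.9099, 'cx': 312.3457, 'cy': 231.579, 'world_to_cam': [[-0.8001, 0.5998, 0.0079, 0.5227], [-0.4113, -0.5581, 0.7207, 0.0432], [0.4367, 0.5734, 0.6932, -1.9507], [0.0, 0.0, 0.0, 1.0]]}
top {'pixels': 0, 'fovy': 49.9004, 'cx': 316.6795, 'cy': 234.91, 'world_to_cam': [[-0.0145, -0.9998, 0.0138, -0.1219], [0.9929, -0.0128, 0.1183, -0.6111], [-0.1181, 0.0154, 0.9929, -1.3599], [0.0, 0.0, 0.0, 1.0]]}
```

```bash
ls . pics
```

```text
.:
cams0.pkl
pics

pics:
scene0.png
top0.png
```

View pics/top0.png

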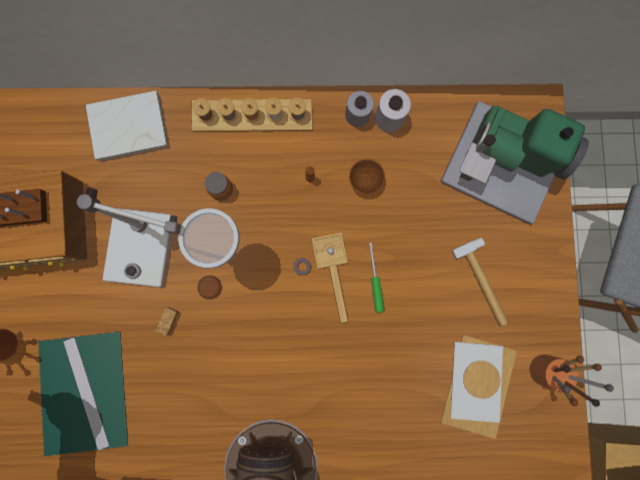

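View pics/scene0.png

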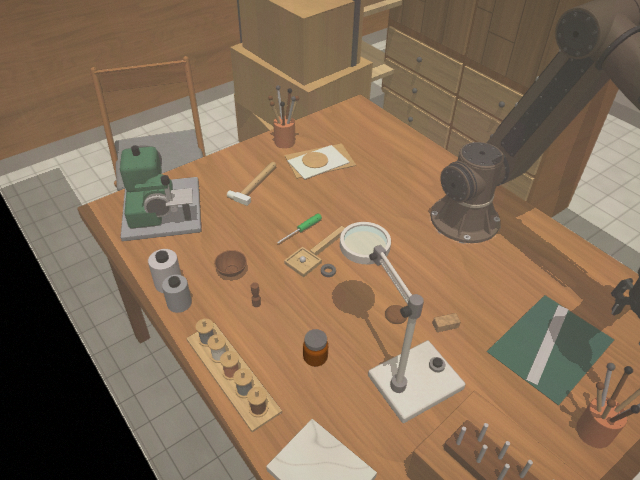

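The top view shows the tray pocket near (330,250) with its handle running to (343,320), and the race at (302,267). The screwdriver is at (377,285), the lens ring at (208,238) and the button at (132,271). The scene view shows the tray near (303,261), the lens at (365,243) and the button at (437,364).

```bash
cat > h.py <<'E'
import numpy as np, cv2
def K(c):
    f=240/np.tan(np.radians(c["fovy"])/2); return f
def ray(c,uv):
    f=K(c); W=np.array(c["world_to_cam"]); R,t=W[:3,:3],W[:3,3]
    d=np.array([(uv[0]-c["cx"])/f,-(uv[1]-c["cy"])/f,-1]); return -R.T@t, R.T@d
def plane(c,uv,z):
    o,d=ray(c,uv); return o+d*(z-o[2])/d[2]
def tri(c1,u1,c2,u2):
    o1,d1=ray(c1,u1);o2,d2=ray(c2,u2)
    s=np.linalg.lstsq(np.c_[d1,-d2],o2-o1,rcond=None)[0]
    a,b=o1+s[0]*d1,o2+s[1]*d2; return (a+b)/2,np.linalg.norm(a-b)*1e3
def proj(c,p):
    W=np.array(c["world_to_cam"]); q=W[:3,:3]@np.asarray(p)+W[:3,3]; f=K(c)
    return np.array([c["cx"]+f*q[0]/-q[2], c["cy"]-f*q[1]/-q[2]])
E
python3 - <<'E'
import cv2,pickle,numpy as np
d=pickle.load(open("cams0.pkl","rb"))
t=d["top"]["pixels"];s=d["scene"]["pixels"]
def crop(im,x,y,w,h,k): return cv2.resize(im[y:y+h,x:x+w],(w*k,h*k),interpolation=cv2.INTER_NEAREST)[:,:,::-1]
A=np.vstack([np.hstack([crop(t,290,225,65,105,4),crop(t,95,200,75,105,4),crop(s,275,220,60,60,4)[:420].copy() if 0 else np.zeros((420,4,3),np.uint8)])])
B=np.hstack([crop(s,275,220,75,60,4),crop(s,400,330,60,60,4)])
C=np.zeros((670,max(A.shape[1],B.shape[1]),3),np.uint8);C=C[:600] if 0 else C
w=max(A.shape[1],B.shape[1]);C=np.zeros((420,w+300,3),np.uint8)
C[:A.shape[0],:A.shape[1]]=A; 
cv2.imwrite("pics/cropA.png",A);cv2.imwrite("pics/cropB.png",B)
from math import *
hsv=cv2.cvtColor(t,cv2.COLOR_RGB2HSV)
for n,(u,v) in {"ttray":(320,243),"thandle":(338,290),"tball":(330,251),"tring":(183,225),"tbtn":(132,271),"table":(360,330),"glass":(208,240),"base":(150,270)}.items(): print(n,t[v,u],hsv[v,u])
for n,(u,v) in {"tray":(296,258),"ball":(303,260),"handle":(330,240),"btn":(437,364),"ring":(345,238),"base":(420,390)}.items(): print("s",n,s[v,u])
E
```

```text
ttray [180 148  98] [ 18 116 180]
thandle [181 149  99] [ 18 116 181]
tball [168 164 166] [165   6 168]
tring [180 183 185] [102   7 185]
tbtn [66 62 63] [173  15  66]
table [148  99  48] [ 15 172 148]
glass [171 153 142] [ 11  43 171]
base [182 186 184] [ 75   5 186]
s tray [194 162 117]
s ball [161 154 144]
s handle [150 124  95]
s btn [90 85 80]
s ring [197 201 185]
s base [213 203 190]
```

View pics/cropA.png

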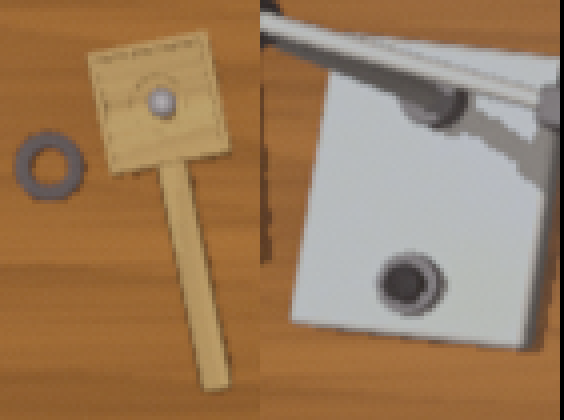

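View pics/cropB.png

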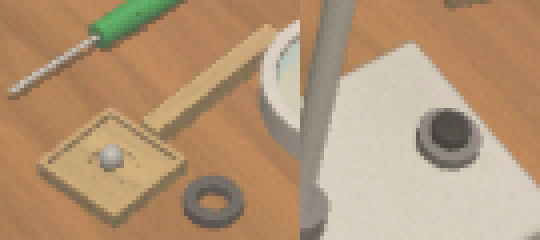

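The top crop shows the tray with the ball at about (330,250) and the handle end near (344,321). The button is at about (132,271), and the lens ring is partly left of the tray crop. In the scene crop the ball is at (303,259) and the button at (437,362), both clear to see.

```bash
cat > m.py <<'E'
import pickle,numpy as np,cv2
from h import *
d=pickle.load(open("cams0.pkl","rb"));T,S=d["top"],d["scene"]
def comp(c,fn,box,big=True):
    x0,y0,x1,y1=box;im=c["pixels"][y0:y1,x0:x1].astype(int);m=fn(im).astype(np.uint8)
    n,l,st,ce=cv2.connectedComponentsWithStats(m)
    i=1+np.argmax(st[1:,4]);return (l==i).astype(np.uint8),ce[i]+[x0,y0],st[i,4],np.array([x0,y0])
V=lambda a:a.max(2);SAT=lambda a:(a.max(2)-a.min(2))/np.maximum(a.max(2),1)
r=lambda a:np.round(a,4)
dark=lambda a:(V(a)<100)&(SAT(a)<.25)
# button
fd=lambda a:(V(a)<85)
for c,box in((T,(118,255,145,285)),(S,(425,345,455,380))):
    m,ce,ar,o=comp(c,lambda a:V(a)<(90 if c is T else 100),box);print("btn",r(ce),ar)
    if c is T:bt=ce
    else:bs=ce
print("button tri",tri(T,bt,S,bs)); print(" plane .045",plane(T,bt,.045))
# ball
gb=lambda a:(SAT(a)<.16)&(V(a)>110)
_,b1,a1,_=comp(T,gb,(318,238,342,262));_,b2,a2,_=comp(S,lambda a:(SAT(a)<.2)&(V(a)>100),(294,250,312,268))
print("ball",b1,a1,b2,a2,tri(T,b1,S,b2),plane(T,b1,.0175))
# tray
tm=lambda a:(V(a)>160)&(SAT(a)<.58)
m,ce,ar,o=comp(T,tm,(305,225,360,330));m=cv2.morphologyEx(m,cv2.MORPH_CLOSE,np.ones((5,5)))
sq=cv2.morphologyEx(np.pad(m,10),cv2.MORPH_OPEN,np.ones((15,15)))[10:-10,10:-10]
cs,_=cv2.findContours(sq,0,1);R=cv2.minAreaRect(max(cs,key=cv2.contourArea));box=cv2.boxPoints(R)+o
P=np.array([plane(T,p,.016) for p in box]);print("sq rect",R,"sides mm",r(np.linalg.norm(P-np.roll(P,1,0),axis=1)));C=P.mean(0);print("centre",C)
hm=(m>0)&(cv2.dilate(sq,np.ones((7,7)))==0);ys,xs=np.nonzero(hm)
H=np.array([plane(T,(x+o[0],y+o[1]),.024) for x,y in zip(xs,ys)])[:,:2]
hc=H.mean(0);u=np.linalg.svd(H-hc)[2][0];u=u if u@(C[:2]-hc)>0 else -u
pr=(H-hc)@u;w=(H-hc)@np.array([-u[1],u[0]]);end=hc+u*pr.min();print("handle dir",u,np.degrees(np.arctan2(u[1],u[0])),"end",end,"width",np.ptp(w),"end->C",np.linalg.norm(C[:2]-end), "lateral C off",np.cross(u,C[:2]-hc))
e=P-np.roll(P,1,0);print("edge ang",np.degrees(np.arctan2(e[:,1],e[:,0])))
print("grip from end",end+u*.058,"from C",C[:2]-u*.14,"TCP dist",)
# scene tray check
m2,ce2,ar2,o2=comp(S,lambda a:(V(a)>140)&(SAT(a)<.5)&(a[...,0]>a[...,2]+20),(280,222,350,280));print("scene tray",ce2,ar2)
cv2.imwrite("pics/ms.png",m2*255)
gp=np.array([*(C[:2]-u*.14),.024]);print("proj grip",proj(T,gp),proj(S,gp))
for z in(0,.012,.024,.04):
  q=plane(T,proj(T,gp),z);print(z,proj(S,q))
# ring
wh=lambda a:(V(a)>140)&(SAT(a)<.12)
for nm,c,box in(("T",T,(176,206,242,270)),("S",S,(336,218,394,268))):
    m,ce,ar,o=comp(c,wh,box);cs,_=cv2.findContours(m,0,1);k=cv2.convexHull(max(cs,key=cv2.contourArea));E=cv2.fitEllipse(k);print(nm,"ring",np.array(E[0])+o,E[1:],m.sum())
    if nm=="T":rt=np.array(E[0])+o
    else:rs=np.array(E[0])+o
print("ring tri",tri(T,rt,S,rs),"plane .326",plane(T,rt,.326),"plane.313",plane(T,rt,.313))
E
python3 m.py
```

```text
btn [130.8434 270.4458] 83
btn [437.1081 362.2027] 74
button tri (array([0.51961043, 0.36523314, 0.04496815]), np.float64(0.3282714076523121))
 plane .045 [0.51972498 0.36510172 0.045     ]
ball [329.90322581 250.25806452] 31 [302.2962963  258.77777778] 27 (array([ 0.56883595, -0.16604179,  0.01721352]), np.float64(0.43422730748647537)) [ 0.56897421 -0.16617425  0.0175    ]Traceback (most recent call last):
  File "m.py", line 26, in <module>
    cs,_=cv2.findContours(sq,0,1);R=cv2.minAreaRect(max(cs,key=cv2.contourArea));box=cv2.boxPoints(R)+o
                                                    ~~~^^^^^^^^^^^^^^^^^^^^^^^^
ValueError: max() iterable argument is empty
```

```bash
sed -i 's/^tm=.*/tm=lambda a:(SAT(a)<.57)\&(V(a)>110)/; s/(305,225,360,330));m=.*/(310,225,358,330));print("tray px",ar);c0,_=cv2.findContours(m,0,1);cv2.drawContours(m,c0,-1,1,-1)/; s/np.ones((15,15))/np.ones((13,13))/; s/np.cross(u,C\[:2\]-hc)/(u[0]*(C-[*hc,0])[1]-u[1]*(C-[*hc,0])[0])/' m.py; python3 m.py
```

```text
btn [130.8434 270.4458] 83
btn [437.1081 362.2027] 74
button tri (array([0.51961043, 0.36523314, 0.04496815]), np.float64(0.3282714076523121))
 plane .045 [0.51972498 0.36510172 0.045     ]
ball [329.90322581 250.25806452] 31 [302.2962963  258.77777778] 27 (array([ 0.56883595, -0.16604179,  0.01721352]), np.float64(0.43422730748647537)) [ 0.56897421 -0.16617425  0.0175    ]
tray px 1432
sq rect ((19.5, 25.5), (31.0, 31.0), 90.0) sides mm [0.0852 0.0853 0.0853 0.0847]
centre [ 0.56860819 -0.16513878  0.016     ]
handle dir [0.98247548 0.18639187] 10.74229213743626 end [ 0.37437944 -0.20072943] width 0.021102242336559843 end->C 0.19746266185405398 lateral C off -0.0012357141270949203
edge ang [ -0.79475245 -90.73588415 178.79768535  89.21625552]
grip from end [ 0.43136302 -0.18991871] from C [ 0.43106162 -0.19123364] TCP dist
scene tray [313.64644013 248.94538835] 2472
proj grip [340.18943357 300.92364202] [331.67415419 234.65234651]
0 [331.23496378 239.58899665]
0.012 [331.45352546 237.13228872]
0.024 [331.67415419 234.65234651]
0.04 [331.97159224 231.3090414 ]
T ring [207.87012863 237.66179085] ((58.48602294921875, 59.8498420715332), 43.87477493286133) 998
S ring [370.11729431 244.7386322 ] ((40.14960861206055, 63.38225555419922), 119.43424987792969) 621
ring tri (array([0.56937996, 0.1147496 , 0.30840583]), np.float64(13.186793120573025)) plane .326 [0.57213038 0.10676034 0.326     ] plane.313 [0.57364151 0.10931145 0.313     ]
```

```bash
cat > m2.py <<'E'
import io,contextlib
with contextlib.redirect_stdout(io.StringIO()): exec(open("m.py").read())
# base rectangle, top face z=.03
m,ce,ar,o=comp(T,lambda a:(V(a)>150)&(SAT(a)<.1),(98,205,176,292));cs,_=cv2.findContours(m,0,1)
R=cv2.minAreaRect(max(cs,key=cv2.contourArea));P=np.array([plane(T,p,.03) for p in cv2.boxPoints(R)+o]);e=P-np.roll(P,1,0)
print("base sides",r(np.linalg.norm(e,axis=1)),"ang",np.degrees(np.arctan2(e[:,1],e[:,0])),"c",P.mean(0))
# edge lines robustly: left edge & bottom edge pixels
col=plane(T,(136,225),.03);B=tri(T,bt,S,bs)[0];v=col-B;print("col",col,"dist",np.linalg.norm(v[:2]),"yaw",np.degrees(np.arctan2(v[1],v[0])))
ys,xs=np.nonzero(m)
def fit(pts):
    l=cv2.fitLine(np.float32(pts),cv2.DIST_HUBER,0,.01,.01).ravel();a=plane(T,l[2:]-20*l[:2],.03);b=plane(T,l[2:]+20*l[:2],.03);w=b-a;return np.degrees(np.arctan2(w[1],w[0]))
L=[(xs[ys==y].min()+o[0],y+o[1]) for y in range(30,70) if (ys==y).any()]
Bo=[(x+o[0],ys[xs==x].max()+o[1]) for x in range(12,62) if (xs==x).any()]
print("left edge ang",fit(L),"bottom",fit(Bo))
ang=lambda y:np.array([[np.cos(y),-np.sin(y)],[np.sin(y),np.cos(y)]])
for y in(-6,-8,-10):print(y,"lens",B[:2]+ang(np.radians(y))@[.085,-.25])
# ring
c0,_=ray(T,(320,240));print("camT",c0)
k=max(cv2.findContours(comp(T,wh,(172,200,246,274))[0],0,1)[0],key=cv2.contourArea)
for z in(.30,.313,.326):print(z,"dia",59.2/K(T)*(c0[2]-z)/.993)
# predicted ring outline in scene for centre estimates
im=S["pixels"].copy()
cv2.imwrite("pics/r.png",cv2.resize(np.hstack([im[210:280,330:400],T["pixels"][200:270,172:242]]),None,fx=5,fy=5,interpolation=cv2.INTER_NEAREST)[:,:,::-1])
for z in(.30,.326):
  for yy in(.107,.112):
    q=np.array([proj(S,[.572+.064*np.cos(t),yy+.064*np.sin(t),z]) for t in np.linspace(0,6.28,90)]);print("S outline",z,yy,q.min(0),q.max(0))
    q=np.array([proj(T,[.572+.064*np.cos(t),yy+.064*np.sin(t),z]) for t in np.linspace(0,6.28,90)]);print("T outline",q.min(0),q.max(0))
# handle centreline height: scene mask row at handle column
a=S["pixels"][222:250,322:342].astype(int);mm=tm(a)&(V(a)>140)
for x in(324,328,332,336):print(x,np.nonzero(mm[:,x-322])[0]+222,end=" ")
g=np.array([.431,-.1905]);n=np.array([-u[1],u[0]])*.01
print("\nhandle edges pred S",[proj(S,[*(g+s*n),z]) for s,z in((1,.024),(-1,.024),(1,0))])
E
python3 m2.py
```

```text
base sides [0.155  0.1691 0.1572 0.1689] ang [ 80.49280733  -6.80101755 -99.53726013 172.43433812] c [0.56775637 0.35873218 0.03      ]
col [0.64365546 0.3597647  0.03      ] dist 0.12416550937087088 yaw -2.5242099787844765
left edge ang -6.971996611924946 bottom -97.30924112127292
-6 lens [0.57801268 0.10771774]
-8 lens [0.56898994 0.10583641]
-10 lens [0.55990705 0.1042711 ]
camT [ 0.44448117 -0.10873975  1.42415065]
0.3 dia 0.1299189137807113
0.313 dia 0.1284164942633337
0.326 dia 0.12691407474595612
S outline 0.3 0.107 [339.10548522 228.19933598] [389.86745712 264.261115  ]
T outline [180.7155047  210.16722149] [239.41681208 268.34815122]
S outline 0.3 0.112 [340.34636158 229.26481651] [391.2164952  265.47244921]
T outline [178.4174567  210.19450764] [237.12725573 268.37981045]
S outline 0.326 0.107 [339.52795573 220.88348863] [390.94115184 256.92712448]
T outline [177.69545872 208.16209808] [237.77663414 267.68756707]
S outline 0.326 0.112 [340.78551257 221.94775391] [392.30966554 258.13904961]
T outline [175.34271555 208.18987975] [235.43338199 267.71992655]
324 [222 223 224 225 226 227 228 229 230 231 232 233 234 235 236 237 238 239
 240 241 242 243 244 245 249] 328 [222 223 224 225 226 227 228 229 230 231 232 233 234 235 236 237 238 239
 240 241 246 247 248 249] 332 [222 223 224 225 226 227 228 229 230 231 232 233 234 235 236 237 238 243
 244 245 246 247 248 249] 336 [222 223 224 225 226 227 228 229 230 231 232 233 234 235 240 241 242 243
 244 245 246 247 248 249] 
handle edges pred S [array([334.14001054, 236.22295657]), array([329.52744715, 233.32520092]), array([333.88842332, 241.43153252])]
```

View pics/r.png

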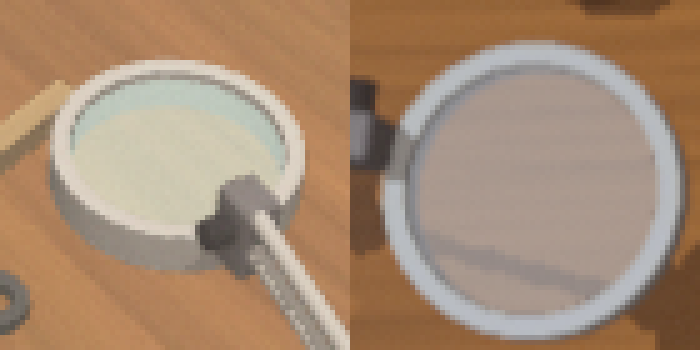

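The close-up shows the ring's outer edge spanning columns 179–239 and rows 208–268 in the top view, and 340–391 and 222–264 in the scene view. That puts the lens at about (0.572, 0.107), underside 0.30, in agreement with the position worked out from the switch and base yaw (−7.3°). The switch top triangulates to (0.5195, 0.365, 0.045). The ball's height comes out at 0.0172, as it should.

Shut the gripper and head for the switch.

```bash
python3 -c "import station;print(station.finger_overhang)"; python3 -m jog '0 -.5 0 0;0 -1 0 1;.5 -1 0 1;1 -1 0 1;1 -1 0 1;1 -1 0 1;1 -1 0 .8;1 -.4 0 0' -1 20; python3 -m jog '1 0 0 0;1 0 0 0;.1 0 -.5 0;0 0 -1 0;0 0 -1 0;0 0 -1 0;0 0 0 0;0 0 0 0'
```

```text
0.1734
time: 1.1
eef_pos: [0.4357, 0.3617, 0.405]
eef_rot: [[0.983, 0.182, -0.0], [0.182, -0.983, 0.0], [-0.0, -0.0, -1.0]]
force: [0.4, 1.8, 0.7]
opening: 0.0001
grip_force: 0.0
time: 2.1
eef_pos: [0.5192, 0.3644, 0.266]
eef_rot: [[0.983, 0.182, 0.001], [0.182, -0.983, 0.0], [0.001, -0.0, -1.0]]
force: [-0.3, 1.0, 0.5]
opening: 0.0
grip_force: 0.0
```

```bash
python3 -m jog '0 0 -.6 0;0 0 -.5 0;0 0 0 0;0 0 -.05 0;0 0 -.05 0;0 0 -.05 0;0 0 0 0;0 0 0 0'; python3 -m jog '0 0 -.04 0;0 0 -.04 0;0 0 0 0;0 0 0 0'
```

```text
time: 3.1
eef_pos: [0.5191, 0.3643, 0.2191]
eef_rot: [[0.983, 0.183, 0.003], [0.183, -0.983, 0.002], [0.003, -0.002, -1.0]]
force: [-9.0, -3.1, 25.3]
opening: 0.0003
grip_force: 13.1
time: 3.6
eef_pos: [0.519, 0.3643, 0.2186]
eef_rot: [[0.983, 0.183, 0.004], [0.183, -0.983, 0.003], [0.004, -0.002, -1.0]]
force: [-17.1, -8.7, 47.2]
opening: -0.0002
grip_force: 23.6
```

```bash
python3 - <<'E'
from station import *
import cv2,numpy as np
a=read_camera("scene")["pixels"];b=read_camera("top")["pixels"]
A=cv2.resize(a[320:400,390:480],None,fx=4.4,fy=4.4,interpolation=cv2.INTER_CUBIC);B=cv2.resize(b[220:300,95:185],None,fx=4.4,fy=4.4,interpolation=cv2.INTER_CUBIC)
cv2.imwrite("pics/press1.png",np.hstack([A,B])[:,:,::-1]);o=get_obs();print(o["force"],o["time"],o["eef_pos"])
E
```

```text
[-17.25543104  -7.61168812  47.65802741] 3.7 [0.51898965 0.36430206 0.21862748]
```

View pics/press1.png

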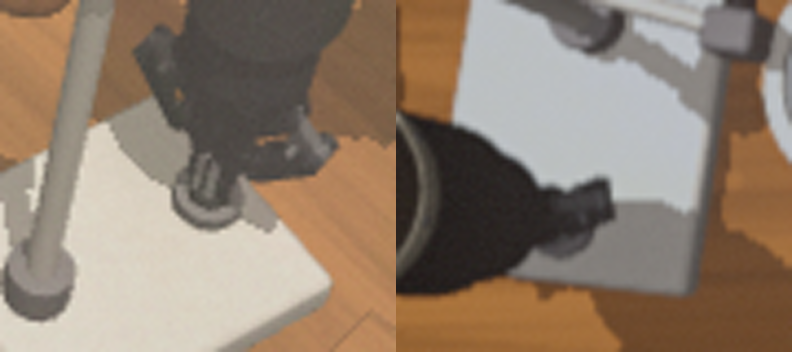

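The gripper tip sits on the switch, near (205,190) in the left half, and there is a hard stop. To find out whether that is the button's bottom stop, I'll lift in small steps and watch the spring force.

```bash
for i in 1; do python3 -m jog '0 0 .1 0;0 0 .04 0;0 0 0 0;0 0 0 0' | grep -E "pos|force: \["; python3 -m jog '0 0 .04 0;0 0 0 0;0 0 0 0'| grep -E "pos|force: \["; python3 -m jog '0 0 .04 0;0 0 0 0;0 0 0 0'| grep -E "pos|force: \["; python3 -m jog '0 0 .04 0;0 0 0 0;0 0 0 0'| grep -E "pos|force: \["; python3 -m jog '0 0 .05 0;0 0 0 0;0 0 0 0'| grep -E "pos|force: \["; python3 -m jog '0 0 .1 0;0 0 0 0;0 0 0 0'| grep -E "pos|force: \["; done
```

```text
eef_pos: [0.5192, 0.3643, 0.2194]
force: [-4.2, -2.0, 12.0]
eef_pos: [0.5192, 0.3644, 0.2195]
force: [-0.3, 0.1, 6.5]
eef_pos: [0.519, 0.3641, 0.2204]
force: [1.8, 1.1, 3.5]
eef_pos: [0.5188, 0.3639, 0.2218]
force: [1.7, 1.7, 2.8]
eef_pos: [0.5186, 0.3637, 0.2237]
force: [-0.3, 0.8, 2.5]
eef_pos: [0.5186, 0.3637, 0.2277]
force: [0.3, 1.2, -0.1]
```

Just above the hard stop the spring pushed back with 3.5 N. The force fell away to nothing about 6 mm higher, so the hard stop was the full press. Now up and over to the tray.

TCP goes from (0.519, 0.364, 0.228) to a hover over the grip point.

```bash
python3 - <<'E'
from station import *
import numpy as np,pickle
d=pickle.load(open("cams0.pkl","rb"))
for n,b in(("top",(195,225,222,255)),("scene",(352,235,372,250))):
    c=read_camera(n)["pixels"]
    x0,y0,x1,y1=b; print(n,d[n]["pixels"][y0:y1,x0:x1].mean((0,1)),c[y0:y1,x0:x1].mean((0,1)))
E
python3 -m jog '-.3 0 .6 0;-.6 -.4 1 0;-.8 -.8 1 0;-.8 -1 .8 0;-.3 -1 0 0;0 -1 0 0;0 -1 0 0;0 -1 0 0' 1; python3 -m jog '0 -1 0 0;0 -1 0 0;0 -1 0 0;0 -1 0 0;0 -1 0 0;0 -1 0 0;0 -1 0 0;0 -.8 0 0'; python3 -c "
from station import *;print(get_obs())"
```

```text
top [168.21234568 151.20864198 141.15185185] [172.40864198 155.33950617 145.17407407]
scene [207.15 201.08 177.97] [211.68       205.59333333 182.21666667]
time: 7.18
eef_pos: [0.4064, 0.1146, 0.3641]
eef_rot: [[0.983, 0.182, 0.0], [0.182, -0.983, 0.0], [0.0, -0.0, -1.0]]
force: [-0.3, 0.1, -0.5]
opening: 0.0854
grip_force: 0.0
time: 8.18
eef_pos: [0.4064, -0.1976, 0.3639]
eef_rot: [[0.984, 0.181, 0.0], [0.181, -0.984, 0.0], [0.0, 0.0, -1.0]]
force: [0.7, 0.4, 0.5]
opening: 0.086
grip_force: 0.0
{'time': 8.175, 'qpos': array([-1.41927806e-02,  1.72740638e-02, -5.18014575e-01, -1.03743896e-05,
       -1.03540559e+00,  1.76665546e+00]), 'qd': array([-0.62737702,  0.19255665,  0.19283047, -0.00231883, -0.00089299,
        0.62378211]), 'joint_torque': array([  3.333252  , -29.88570392,  25.7990849 ,   6.30288631,
        -0.06485409,  -0.90183791]), 'eef_pos': array([ 0.40639998, -0.19758587,  0.36393112]), 'eef_rot': array([[ 9.83544952e-01,  1.80663546e-01,  1.02212180e-04],
       [ 1.80663546e-01, -9.83544957e-01,  7.47282080e-06],
       [ 1.01880341e-04,  1.11161598e-05, -9.99999995e-01]]), 'force': array([0.74345796, 0.44539229, 0.49123248]), 'ft_torque': array([ 0.02115573, -0.07568594, -0.04415901]), 'grip_force': 0.0, 'opening': 0.08595214824615509}
```

The lens glass is brighter in both views (+4 levels), so the lamp is lit. Now over the grip point, which is 150 mm behind the pocket to leave more room at the lens.

```bash
python3 -m jog '.3 .1 -.5 0;.07 0 -1 0;0 0 -1 0;0 0 -.5 0;0 0 0 0;0 0 0 0'; python3 - <<'E'
from station import *
import cv2,numpy as np
from h import *
a=read_camera("scene");b=read_camera("top");o=get_obs();print(o["eef_pos"])
g=np.array([.4212,-.1923,.024])
A=cv2.resize(a["pixels"][190:290,260:380],None,fx=3.3,fy=3.3,interpolation=cv2.INTER_CUBIC);B=cv2.resize(b["pixels"][220:340,280:400],None,fx=2.75,fy=2.75,interpolation=cv2.INTER_CUBIC)
cv2.imwrite("pics/pre.png",np.hstack([A,B])[:,:,::-1])
E
```

```text
time: 8.93
eef_pos: [0.422, -0.1921, 0.2447]
eef_rot: [[0.983, 0.182, 0.001], [0.182, -0.983, -0.0], [0.001, 0.0, -1.0]]
force: [0.5, 0.8, 0.2]
opening: 0.0856
grip_force: 0.0
[ 0.42203781 -0.19210215  0.24502911]
```

View pics/pre.png

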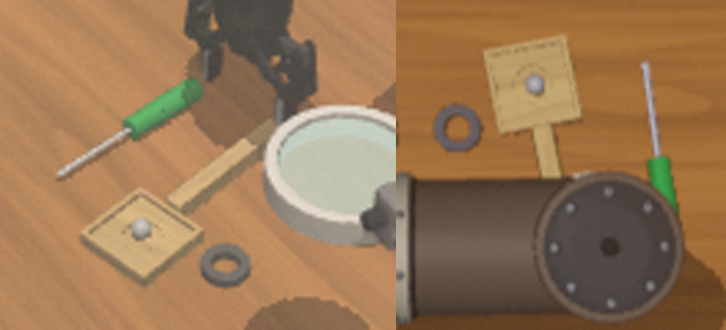

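The fingers straddle the handle, with the left tip at (207,78) and the right at (287,113). The green screwdriver handle ends close to the left finger, so I'll half close before going down.

```bash
python3 -m jog '0 0 0 0;0 0 0 0;0 0 -.4 0;0 0 -.5 0;0 0 -.4 0;0 0 -.3 0;0 0 -.12 0;0 0 0 0' -.1 40; python3 -m jog '0 0 0 0;0 0 0 0;0 0 0 0;0 0 0 0;0 0 0 0;0 0 0 0' -1 40;
```

```text
time: 10.02
eef_pos: [0.4217, -0.1921, 0.1751]
eef_rot: [[0.983, 0.181, -0.0], [0.181, -0.983, -0.0], [-0.0, 0.0, -1.0]]
force: [1.2, -1.0, 0.7]
opening: 0.0385
grip_force: 0.0
time: 10.78
eef_pos: [0.4219, -0.1921, 0.1757]
eef_rot: [[0.983, 0.181, 0.001], [0.181, -0.983, -0.0], [0.001, 0.0, -1.0]]
force: [-0.2, 0.8, 6.8]
opening: 0.0193
grip_force: 40.1
```

```bash
python3 -m jog '0 0 0 0;0 0 0 0;0 0 .03 0;0 0 .06 0;0 0 .1 0;0 0 .14 0;0 0 .18 0;0 0 .2 0' -1 100; python3 -m jog '0 0 .2 0;0 0 .2 0;0 0 .15 0;0 0 .1 0;0 0 .05 0;0 0 0 0;0 0 0 0';  python3 - <<'E'
from station import *
import cv2,numpy as np,pickle
a=read_camera("scene");b=read_camera("top");o=get_obs();print(o["eef_pos"],o["force"],o["ft_torque"],o["opening"])
pickle.dump({"scene":a,"top":b},open("cams1.pkl","wb"))
A=cv2.resize(a["pixels"][190:290,260:380],None,fx=3.3,fy=3.3,interpolation=cv2.INTER_CUBIC);B=cv2.resize(b["pixels"][220:340,280:400],None,fx=2.75,fy=2.75,interpolation=cv2.INTER_CUBIC)
cv2.imwrite("pics/lift.png",np.hstack([A,B])[:,:,::-1])
E
```

```text
time: 11.78
eef_pos: [0.4216, -0.1921, 0.2041]
eef_rot: [[0.983, 0.181, 0.0], [0.181, -0.983, 0.0], [0.0, 0.0, -1.0]]
force: [-0.2, 0.8, -1.6]
opening: 0.0179
grip_force: 97.7
time: 12.65
eef_pos: [0.4215, -0.1921, 0.2313]
eef_rot: [[0.983, 0.181, -0.0], [0.181, -0.983, 0.0], [-0.0, -0.0, -1.0]]
force: [0.0, -0.3, -1.0]
opening: 0.0182
grip_force: 97.7
[ 0.4215166  -0.19209769  0.23129651] [-0.30422728 -0.40971478 -1.70606713] [-0.05071374  0.05341539  0.00589763] 0.018397873876194307
```

View pics/lift.png

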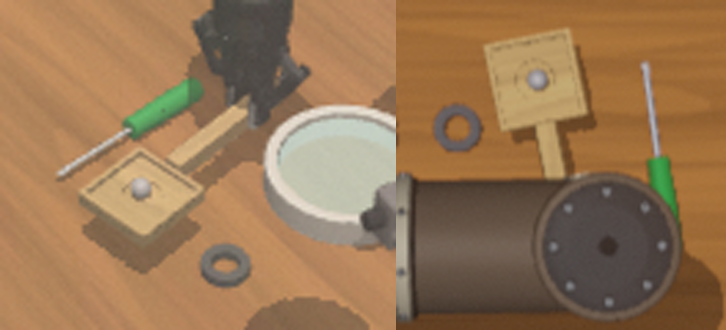

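The tray is lifted with the ball in the pocket at (141,188) in the left half. Next a check of the level from the ball's height, then the distance to the goal.

```bash
cat > ball.py <<'E'
import sys,pickle,numpy as np,cv2
from h import *
def blob(c,p,r=9,sat=.19,v=105):
    x,y=np.round(proj(c,p)).astype(int);a=c["pixels"][y-r:y+r+1,x-r:x+r+1].astype(int)
    S=(a.max(2)-a.min(2))/np.maximum(a.max(2),1);m=((S<sat)&(a.max(2)>v)).astype(np.uint8)
    n,l,st,ce=cv2.connectedComponentsWithStats(m);i=1+np.argmax(st[1:,4]);return ce[i]+[x-r,y-r],st[i,4]
def ball(T,S,g):
    b1,a1=blob(T,g);b2,a2=blob(S,g);return tri(T,b1,S,b2),a1,a2
if __name__=="__main__":
    d=pickle.load(open("cams0.pkl","rb"));print("before",ball(d["top"],d["scene"],[.569,-.166,.0175]))
    d=pickle.load(open("cams1.pkl","rb"));T,S=d["top"],d["scene"];print("lifted",ball(T,S,[.569,-.166,.073]))
    # corners of the tray by hull of beech mask, matched near predicted corners
    def corners(T,S,C,z,yaw=np.radians(10.4)):
        R=np.array([[np.cos(yaw),-np.sin(yaw)],[np.sin(yaw),np.cos(yaw)]]);out=[]
        for sx,sy in((1,1),(1,-1),(-1,1),(-1,-1)):
            p=np.r_[C+R@[.042*sx,.042*sy],z];q=[]
            for c in(T,S):
                a=c["pixels"].astype(int);sat=(a.max(2)-a.min(2))/np.maximum(a.max(2),1)
                m=((sat<.57)&(a.max(2)>110)).astype(np.uint8);u=proj(c,p);cc=proj(c,np.r_[C,z]);dd=(u-cc)/np.linalg.norm(u-cc)
                s=np.arange(0,12,.1);L=np.linalg.norm(u-cc);pr=[cv2.getRectSubPix(m.astype(np.float32),(1,1),tuple(map(float,cc+dd*(L-6+k))))[0,0] for k in s]
                e=s[np.nonzero(np.array(pr)>.5)[0].max()];q.append(cc+dd*(L-6+e))
            out.append(tri(T,q[0],S,q[1]))
        return out
    d0=pickle.load(open("cams0.pkl","rb"))
    for nm,(t,s,C,z) in {"0":(d0["top"],d0["scene"],np.array([.5686,-.1655]),.016),"1":(T,S,np.array([.5686,-.1655]),.0715)}.items():
        for o in corners(t,s,C,z):print(nm,np.round(o[0],4),round(o[1],2))
E
python3 ball.py
```

```text
before ((array([ 0.5690222 , -0.1659795 ,  0.01714456]), np.float64(1.2242358562016329)), np.int32(36), np.int32(26))
lifted ((array([ 0.56861483, -0.16634656,  0.07190789]), np.float64(0.4137634461594317)), np.int32(36), np.int32(28))
0 [ 0.6042 -0.1155 -0.0089] 2.92
0 [ 0.6244 -0.2051  0.0127] 19.38
0 [ 0.5127 -0.1255  0.0191] 18.44
0 [ 0.5351 -0.2123  0.0443] 3.32
1 [ 0.6043 -0.1153  0.048 ] 2.88
1 [ 0.6243 -0.205   0.0683] 18.93
1 [ 0.5128 -0.1256  0.0744] 17.79
1 [ 0.5342 -0.2136  0.0971] 3.13
```

The rise agrees with the 55.6 mm lift: 54.8 mm at the ball and 55.2 mm averaged over the corners. So the tray is level. The distance to go is about (+0.09, +6.83, +1.93) units; I'll ramp gently.

```bash
python3 -m jog '0 0 .06 0;0 0 .12 0;0 .06 .18 0;0 .12 .24 0;0 .18 .24 0;0 .24 .24 0;0 .3 .24 0;0 .36 .24 0'; python3 -m jog '.01 .42 .18 0;.02 .44 .12 0;.02 .44 .06 0;.02 .44 .01 0;.01 .44 0 0;0 .44 0 0;0 .44 0 0;0 .44 0 0';python3 -m jog '0 .42 0 0;0 .37 0 0;0 .31 0 0;0 .25 0 0;0 .19 0 0;0 .13 0 0;0 .07 0 0;0 .03 0 0'; python3 -m jog '0 0 0 0;0 0 0 0;0 0 0 0;0 0 0 0'; cat > chk.py <<'E'
from station import *
from ball import *
import sys
a=read_camera("scene");b=read_camera("top");o=get_obs();p=o["eef_pos"];print(o["time"],p,o["force"],o["opening"])
pickle.dump({"scene":a,"top":b},open("cams2.pkl","wb"))
g=p+np.array([.147,.0263,-.158])
A=cv2.resize(a["pixels"][190:290,310:430],None,fx=3.3,fy=3.3,interpolation=cv2.INTER_CUBIC);B=cv2.resize(b["pixels"][180:300,150:270],None,fx=2.75,fy=2.75,interpolation=cv2.INTER_CUBIC)
cv2.imwrite(sys.argv[1],np.hstack([A,B])[:,:,::-1]);print("guess",g,"px",proj(b,g),proj(a,g))
E
python3 chk.py pics/end.png
```

```text
time: 13.75
eef_pos: [0.4215, -0.1408, 0.2946]
eef_rot: [[0.983, 0.181, 0.0], [0.181, -0.983, 0.0], [0.0, -0.0, -1.0]]
force: [-0.4, -0.0, -1.5]
opening: 0.0178
grip_force: 97.7
time: 14.75
eef_pos: [0.4245, -0.0005, 0.3091]
eef_rot: [[0.983, 0.182, 0.0], [0.182, -0.983, 0.0], [0.0, -0.0, -1.0]]
force: [0.2, -0.4, -0.5]
opening: 0.0181
grip_force: 97.7
time: 15.75
eef_pos: [0.4248, 0.0691, 0.3087]
eef_rot: [[0.983, 0.181, -0.0], [0.181, -0.983, -0.0], [-0.0, 0.0, -1.0]]
force: [-0.3, -0.4, -1.3]
opening: 0.018
grip_force: 97.7
time: 16.25
eef_pos: [0.4248, 0.069, 0.3087]
eef_rot: [[0.983, 0.181, 0.0], [0.181, -0.983, -0.0], [0.0, 0.0, -1.0]]
force: [0.5, 0.3, -1.6]
opening: 0.0183
grip_force: 97.7
16.35 [0.42478377 0.06906506 0.30871694] [ 0.14125525 -0.03537503 -1.3723094 ] 0.017927988465364114
guess [0.57178377 0.09536506 0.15071694] px [226.34831804 245.74553207] [357.7744899  281.76443685]
```

View pics/end.png

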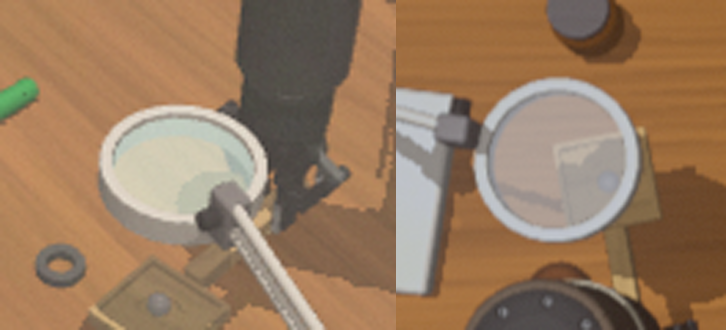

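The ball is seen through the glass in the top view at px (227.1,246.2), and below the lens in the scene view at (357.9,281.8). Cast the rays to get what is left.

```bash
cat > fin.py <<'E'
import sys
from ball import *
d=pickle.load(open("cams2.pkl","rb"));T,S=d["top"],d["scene"]
g=np.array(eval(sys.argv[1]));b2,a2=blob(S,g)
print("S blob",b2,a2)
y,x=np.round(proj(T,g)).astype(int)[::-1];a=T["pixels"][y-9:y+10,x-9:x+10].astype(int)
sub=a-np.median(a,axis=(0,1));w=sub[...,2]-sub[...,0];m=(w>.55*w.max()).astype(np.uint8)  # ball is greyer/bluer than beech
n,l,st,ce=cv2.connectedComponentsWithStats(m);i=1+np.argmax(st[1:,4]);b1=ce[i]+[x-9,y-9];print("T blob",b1,st[i,4])
p,e=tri(T,b1,S,b2);print("ball",p,e,"scene-only on z.15",plane(S,b2,.15),"top-only",plane(T,b1,.15));print("to go units",(np.array([.572,.107,.15])-p)/.04)
E
python3 fin.py "[.5718,.0954,.1507]"
```

```text
S blob [357.57142857 281.77142857] 35
T blob [230.37383178 246.93457944] 107
ball [0.56815817 0.08810011 0.14167067] 3.8625957992901365 scene-only on z.15 [0.57180484 0.09460438 0.15      ] top-only [0.56876802 0.08552234 0.15      ]
to go units [0.09604568 0.47249724 0.20823314]
```

The colour mask for the top view bled over the glass (107 px), so I discard it. Both the ball as viewed, (227,246), and the scene blob cast onto z = 0.15 give about (0.571, 0.094). Left to go: about +13 mm in y.

```bash
python3 -m jog '0 .03 0 0;0 .06 0 0;0 .08 0 0;0 .07 0 0;0 .05 0 0;0 .03 0 0;0 0 0 0;0 0 0 0'; python3 -m jog '0 0 0 0;0 0 0 0;0 0 0 0;0 0 0 0;0 0 0 0;0 0 0 0;0 0 0 0;0 0 0 0'; python3 chk.py pics/end2.png; python3 -c "
from ball import *
d=pickle.load(open('cams2.pkl','rb'));b,a=blob(d['scene'],[.572,.107,.15]);print(b,a,plane(d['scene'],b,.15))"
```

```text
time: 17.35
eef_pos: [0.4247, 0.0819, 0.3087]
eef_rot: [[0.983, 0.181, -0.0], [0.181, -0.983, -0.0], [-0.0, -0.0, -1.0]]
force: [-0.5, -0.7, -1.7]
opening: 0.0176
grip_force: 97.7
time: 18.35
eef_pos: [0.4248, 0.0819, 0.3087]
eef_rot: [[0.983, 0.181, 0.0], [0.181, -0.983, -0.0], [0.0, 0.0, -1.0]]
force: [-0.6, -0.5, -1.4]
opening: 0.0179
grip_force: 97.7
18.45 [0.42477453 0.0819099  0.30870286] [ 0.12183974  0.31073211 -1.03523566] 0.017991200382464302
guess [0.57177453 0.1082099  0.15070286] px [221.14370474 245.81769432] [360.83997682 284.65419188]
[360.77142857 284.57142857] 35 [0.57130102 0.10743986 0.15      ]
```

View pics/end2.png

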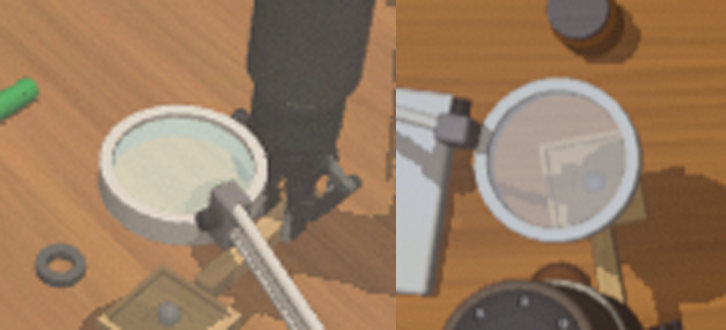

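The ball sits in the pocket at top px (222,246) and scene px (360.8,284.6). That puts it at (0.571, 0.107, 0.15), directly under the lens centre, and the arm is still. Handing in.

```bash
python3 -c "
from station import *
print(close_job())"
```

```text
the job is handed in; nothing more can be done
None
```

I pressed the lamp switch to its stop (the lens glass brightened), then lifted the tray level by its handle with the ball in its pocket; I handed in holding the ball still within about 2 mm of the lens centre at 0.15 m, at about 18.5 s, with nothing else seen moved.

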